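# Set the strap stud, then hold the cuff against the sprung stop for buckling

### The job

The wrist cuff's tongue lies in the hand press: without shifting the cuff, pull the press lever down to its stop to set the stud and let it spring back up. Then draw the cuff out and, standing upright on the counter, press the tip of its tongue squarely against the middle of the holding fixture's sprung pad with a steady push of about 9 N (pad about half-way in, its face level with the two pins beside it; never bottom it), leaving all the other things where they lie. Hold that push for a few seconds and finish while still holding: I fasten the buckle while you keep pushing, so do not let go.

Things in the scene. Friction and masses are not known exactly. Their poses are not given: they have to be found in the camera images.
- press: Grey C-frame hand press fixed to the counter; throat open to its -x (towards the robot), lever on its +y side. Origin on the counter on the ram's axis, z up. Anvil post 22 mm dia., top at z 32; raised ram's end at z 55 mm. Head x -20 to 140, y -23 to 23, z 77 to 149 mm, with a boss out to x -30; column x 90 to 140. Base plate x -25 to 155, y -50 to 50, 12 mm high.
- press_lever (a joint): Lever angle (rad): 0 raised at rest, 0.70 down at its stop (above 0.65 counts). It turns in the press's plane x = 0 about the point (0, 0, 120 mm) of the press frame. At 0 it points to +y, 0.61 rad above level; at the stop 0.09 rad below level. Springs back by itself; pushed at the grip it takes about 4 N to start and 10 N at the stop.
- lever_grip (a point): Centre of the lever's black round grip, 140 mm from the pivot; the grip is 22 mm thick and runs from 100 to 175 mm from the pivot (round end to 186 mm), so it can be pushed down from above with closed fingertips.
- cuff: Mint-green rigid wrist cuff, 90 g: arched shell on two straight lower edges, x -35 to 35, y -30 to 30 mm (outer sides upright to z 26), 38 high, wall 4; from its crown a level tongue 30 wide, 4 thick (z 34 to 38) runs along +x to x 95 mm. Origin on the counter under the shell's middle, z up. It starts with the tongue over the anvil, x along the press's x, origin 85 mm before the ram's axis.
- cuff_stud (a point): The nickel stud (12 mm dia., 3 mm high, its top at z 41 mm) on the tongue, 85 mm along +x from the cuff's origin; at the start it is below the ram.
- cuff_tip (a point): Middle of the end face of the tongue: 95 mm along +x and 36 mm up from the cuff's origin.
- fixture: Holding fixture fixed to the counter: aluminium base plate x -4 to 104, y -55 to 55, 6 mm thick; block x 60 to 94 mm, 62 mm high; before it the sprung white pad. Origin on the counter below the middle of the resting pad's face; +x is the way to push (the pad faces -x, towards the robot). Two 6 mm pins at x 15, y -44 and +44 mm, 64 mm high: the pad's face is level with them half-way in.
- pad (a joint): How far the pad is pushed in along the fixture's +x (m): 0 at rest, 0.030 bottomed. Spring without preload, 600 N/m: 0.015 m is 9 N. It comes back by itself.
- pad_face (a point): Middle of the pad's flat front face, 36 mm above the counter; it moves with the pad. The pad is 70 mm wide and spans z 9 to 59 mm.
- plain_cuff: Bystander: a mint-green arched cuff without tongue, 90 x 60 x 38 mm. Origin under its middle.
- buckle: Bystander: black plastic ratchet buckle, 56 x 32 x 17 mm. Origin under its middle.
- finger_hook0: Bystander: nickel finger hook lying flat, 48 x 28 x 6 mm. Origin underneath.
- finger_hook1: Bystander: the second such finger hook.
- forming_block: Bystander: smooth beech forming block, an upright tapered cylinder 72 mm dia. at the foot, 150 mm high. Origin under its middle.
- rivet_dish: Bystander: small steel bowl, 70 mm dia., 28 mm high. Origin under its middle.
- screwdriver: Bystander: screwdriver lying on the counter. Origin underneath.
- ram_axis (a point): Point on the ram's axis in the press's throat, 41 mm above the counter (fixed to the press).

How it is judged:
By the outcome, as a careful person would: the job done as asked, in the order asked, and still so for the second after the job is handed in, while the arm keeps its last pose, push and grip.
It also fails if it takes over 67 s, if anything falls off the work surface, if the arm or the gripper's body presses on something with over 40 N, if the wrist force passes 120 N, or if a joint passes its speed limit or range.

### The arm

A 6-joint arm with a two-finger parallel gripper is mounted at the origin on the work surface. World frame = base frame: x ahead of the robot, y to its left, z up, the work surface at z = 0. Lengths are in m, angles in degrees, forces in N, time in s.
With the tool pointing down it reaches from about 0.375 to 0.9 m from the base axis. Payload 3.1 kg.
Tool frame: the origin (TCP) lies midway between the tips of the shut fingers; the grasp point (between the pads) lies 19 mm behind it; z points along the fingers, y is the line along which they close (so a half turn about z gives the same grasp; the last joint's range is limited). The gripper opens to 87 mm and grips with 3 to 60 N. Pads are 19 mm wide; open, the fingers measure 117 mm over their backs; the gripper's body (75 mm by 190 mm) begins 51 mm behind the grasp point.
Start: joints at [65.518, 30.224, 82.088, -0, 67.689, -10.227], TCP at [0.154, 0.606, 0.195] pointing down, gripper open.
Joint ranges: [-176.69, 176.69], [-43.24, 126.21], [12.49, 139.97], [-82, 262], [0, 151.66], [-163.58, 163.58]. Speed limits (degrees/s): [159.86, 159.86, 180, 180, 180, 180].

### API

Orientations are given as a 3x3 rotation matrix whose columns are the frame's x, y, z axes.
In Python, from rig import bot, viewer gives the robot as it stands (bot), with the cameras (viewer).
- The arm moves only by the shell command python3 steer.py 'ROWS'. ROWS is rows parted by semicolons, their numbers by spaces, 1 to 20 of them, each of 7 numbers: dx, dy, dz in m, then a rotation vector rx, ry, rz in degrees, then the opening from 0.0 (shut) to 1.0 (fully open); each row is the pose to reach, as a shift and turn from the pose commanded when the command began, along the tool's axes at that moment; what a row does not reach only later rows make up. A row lasts 1/10 s, in which the tool goes at most 0.05 m and 8.59 degrees, less where a joint would pass 70% of its speed; a pose out of reach is approached as far as the arm can. The fingers move at their own pace and stop on an object; the grip force is fixed at half the most. Time passes only in rows, so rows that do not move let the fingers close. It prints the time, the measured TCP pose, the force, the opening and the grip force at its end.
- bot.read_state(): the state, without advancing time (a new reading comes with each control period).
- viewer.capture(name): name is "side" or "top"; returns a dict with "color" (480x640x3 uint8, red, green, blue), "K" (3x3 intrinsics, pixels), "view" (4x4, takes a point from world to camera coordinates). Camera axes: x right, y up, looking along -z (the intrinsics and any distortion apply to the point x, -y, -z); pixel columns grow to the right and rows downward; lengths in m; the calibration is good to about 2 mm. A picture is of the moment at which its call begins. There is no depth.
- bot.hand_in(): hands the job in; it is judged then, once.
The state is a dict: "time_s": time; "joint_positions": joint angles; "qvel": joint speeds; "tau": joint torques, N m; "position": TCP position; "tcp_rot": TCP orientation; "force": force on the tool from outside, world axes, zero at the start; "moment": the same for the moment, N m; "opening": opening from 0.0 (shut) to 1.0 (fully open); "grasp_force": force on a finger pad.
Only numpy, scipy, OpenCV 4.12 (cv2) and the standard library are available. Lean on these libraries where they do the work, as an engineer would, in place of code of your own. Each camera call takes 0.05 s, during which the arm holds its last target. There are 200 camera calls.

## Working session

There is one attempt and no reset: what is moved stays moved. The work goes in short steps, Python scripts to look and compute and a shell command to move; the robot and the scene stay as the last step left them, time stands still between calls to the robot, and variables do not carry over. Pictures are saved under pics/ and viewed, at most 10 in all, crops included, and the job is handed in when it is done.

```bash
ls; mkdir -p pics
python3 - <<'E'
from rig import bot, viewer
import cv2,numpy as np
for n in("top","side"):
    c=viewer.capture(n); cv2.imwrite(f"pics/{n}0.png",c["color"][:,:,::-1]); np.savez(f"{n}.npz",**{k:c[k] for k in("color","K","view")}); print(n,c.keys(),c["K"].round(1).tolist(),c["view"].round(3).tolist())
s=bot.read_state();print(s["time_s"],s["tcp_rot"],s["force"])
E
```

```text
pics
rig.py
steer.py
top dict_keys(['color', 'K', 'view']) [[518.0, 0.0, 316.8], [0.0, 518.0, 234.3], [0.0, 0.0, 1.0]] [[-0.012, -1.0, -0.007, -0.005], [0.996, -0.012, 0.09, -0.547], [-0.09, -0.006, 0.996, -1.57], [0.0, 0.0, 0.0, 1.0]]
side dict_keys(['color', 'K', 'view']) [[448.6, 0.0, 323.7], [0.0, 448.6, 237.6], [0.0, 0.0, 1.0]] [[0.704, -0.71, -0.015, -0.38], [0.427, 0.407, 0.807, -0.342], [-0.567, -0.575, 0.59, -0.829], [0.0, 0.0, 0.0, 1.0]]
0.1 [[-9.69214593e-01  2.46216109e-01 -8.37173329e-04]
 [ 2.46217259e-01  9.69212985e-01 -1.80335652e-03]
 [ 3.67383834e-04 -1.95396598e-03 -9.99998024e-01]] [0.48758223 0.2221211  0.07364881]
```

View pics/top0.png

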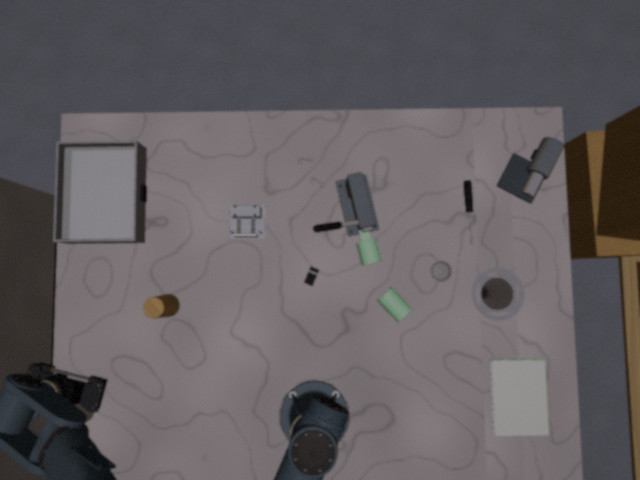

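View pics/side0.png

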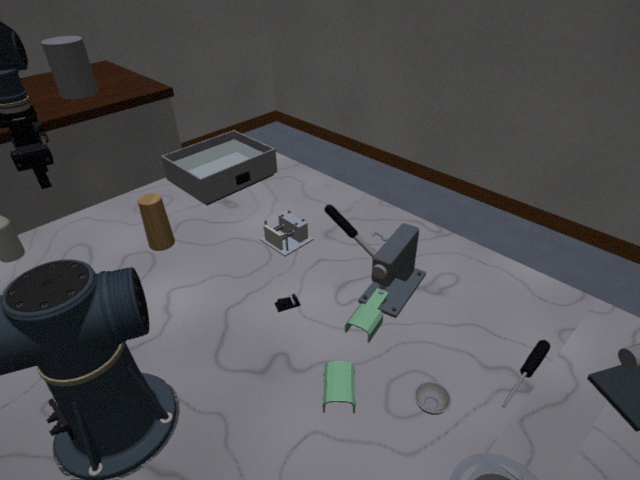

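```bash
cat > h.py <<'E'
import numpy as np,cv2
def load(n): return dict(np.load(n+".npz"))
def ray(c,uv):
    R=c["view"][:3,:3];t=c["view"][:3,3];K=c["K"]
    d=np.array([(uv[0]-K[0,2])/K[0,0],-(uv[1]-K[1,2])/K[1,1],-1.]);return -R.T@t,R.T@d
def onz(c,uv,z):
    o,d=ray(c,uv);return o+d*(z-o[2])/d[2]
def tri(c1,u1,c2,u2):
    o1,d1=ray(c1,u1);o2,d2=ray(c2,u2);s=np.linalg.lstsq(np.c_[d1,-d2],o2-o1,rcond=None)[0]
    a,b=o1+s[0]*d1,o2+s[1]*d2;return (a+b)/2,np.linalg.norm(a-b)
def proj(c,p):
    q=c["view"][:3,:3]@p+c["view"][:3,3];return np.array([c["K"][0,0]*q[0]/-q[2]+c["K"][0,2],c["K"][1,2]+c["K"][1,1]*q[1]/q[2]])
def green(c):
    h=cv2.cvtColor(c["color"],cv2.COLOR_RGB2HSV);return cv2.inRange(h,(50,60,50),(85,255,255))
E
python3 - <<'E'
from h import *
t,s=load("top"),load("side")
for n,c in(("top",t),("side",s)):
    cs,_=cv2.findContours(green(c),0,2)
    for k in cs:
        if cv2.contourArea(k)>50: print(n,cv2.contourArea(k),cv2.boundingRect(k),cv2.minAreaRect(k), cv2.approxPolyDP(k,2,True)[:,0].tolist())
a=cv2.resize(t["color"][160:290,220:400],None,fx=4.4,fy=4.4,interpolation=2)
cv2.imwrite("pics/t1.png",a[:,:,::-1])
a=cv2.resize(s["color"][195:345,250:435],None,fx=4,fy=4,interpolation=2)
cv2.imwrite("pics/s1.png",np.clip(a[:,:,::-1]*1.4,0,255).astype(np.uint8))
E
```

```text
side 1111.5 (323, 362, 32, 46) ((339.3951416015625, 384.0164794921875), (31.0980167388916, 44.711204528808594), 2.38594388961792) [[328, 362], [325, 365], [323, 404], [334, 399], [349, 401], [354, 407], [353, 365], [348, 362]]
side 838.0 (346, 288, 42, 53) ((370.0649719238281, 313.450927734375), (28.32643699645996, 54.54127502441406), 34.50851821899414) [[378, 288], [365, 304], [359, 306], [347, 322], [346, 330], [352, 323], [368, 332], [369, 340], [381, 321], [381, 311], [376, 307], [387, 294], [385, 291], [379, 294]]
```

View pics/t1.png

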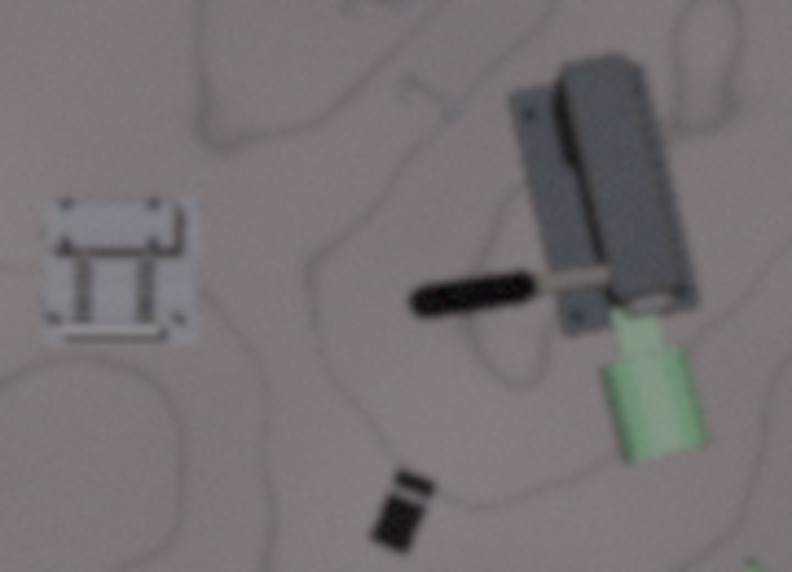

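View pics/s1.png

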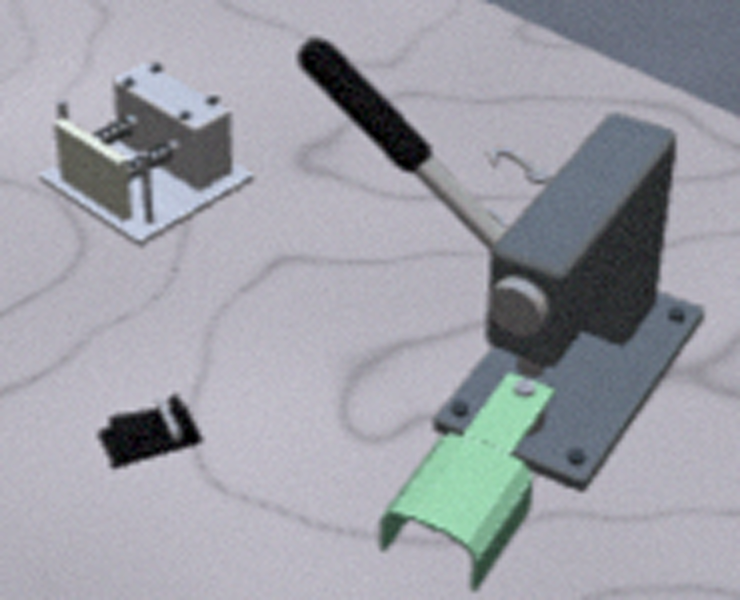

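Run:
```python
from h import *
t,s=load("top"),load("side")
T=lambda x,y:(x/4.4+220-.4,y/4.4+160-.4)
S=lambda x,y:(x/4+250-.4,y/4+195-.4)
p=lambda n,v:print(n,np.round(v,4))
stud=onz(s,S(525,386),.041);p("stud",stud)
im=t["color"][200:290,330:400].astype(int)
g=((im[:,:,1]-im[:,:,0])>12).astype(np.uint8)
cs,_=cv2.findContours(g,0,2)
for k in cs:
    if cv2.contourArea(k)>50:
        print(cv2.boundingRect(k),(k[:,0]+[330,200])[cv2.approxPolyDP(k,1.5,True)[:,0].shape[0]*0].tolist(),(cv2.approxPolyDP(k,1.5,True)[:,0]+[330,200]).tolist())
# cuff body mid front/back
for n,q,z in(("cuff TL",(605,362),.026),("TR",(690,345),.026),("BR",(707,440),.026),("BL",(628,462),.026),("rear crown",(665,455),.038)): p(n,onz(t,T(*q),z))
for n,q in(("pressTL",(512,93)),("pressBL",(572,335)),("pressBR",(698,307))): p(n,onz(t,T(*q),.012))
for n,q in(("press L",(435,424)),("press front",(583,489)),("press R",(704,314))): p("side "+n,onz(s,S(*q),.012))
for n,q in(("fTL",(47,199)),("fTR",(199,199)),("fBR",(201,346)),("fBL",(44,346))): p(n,onz(t,T(*q),.006))
for n,q in(("f L",(38,178)),("f front",(142,243)),("f R",(254,178))): p("side "+n,onz(s,S(*q),.006))
for n,q in(("padL",(62,328)),("padR",(166,331))): p(n,onz(t,T(*q),.059))
for n,q in(("padL",(56,121)),("padR",(130,165))): p("side"+n,onz(s,S(*q),.059))
p("pinR top",onz(s,S(147,165),.064));p("pinL top",onz(s,S(62,103),.064))
print("grip", tri(t,T(472,294),s,S(362,102)), "end",tri(t,T(414,301),s,S(305,48)),"in",tri(t,T(533,284),s,S(420,160)))
```

```text
stud [ 0.5759 -0.1527  0.041 ]
(27, 30, 24, 35) [359, 230] [[359, 230], [362, 241], [357, 245], [362, 263], [379, 260], [375, 240], [369, 238], [368, 232]]
cuff TL [ 0.522  -0.1353  0.026 ]
TR [ 0.5331 -0.1948  0.026 ]
BR [ 0.4667 -0.2052  0.026 ]
BL [ 0.4521 -0.15    0.026 ]
rear crown [ 0.4562 -0.1746  0.038 ]
pressTL [ 0.7158 -0.0738  0.012 ]
pressBL [ 0.5424 -0.1134  0.012 ]
pressBR [ 0.5611 -0.2026  0.012 ]
side press L [ 0.5391 -0.1167  0.012 ]
side press front [ 0.5576 -0.2116  0.012 ]
side press R [ 0.7317 -0.1741  0.012 ]
fTL [0.6448 0.2583 0.006 ]
fTR [0.6434 0.15   0.006 ]
fBR [0.5384 0.1489 0.006 ]
fBL [0.5398 0.2601 0.006 ]
side f L [0.5359 0.2545 0.006 ]
side f front [0.5378 0.1448 0.006 ]
side f R [0.6419 0.1432 0.006 ]
padL [0.5475 0.2385 0.059 ]
padR [0.5445 0.1672 0.059 ]
sidepadL [0.5446 0.2372 0.059 ]
sidepadR [0.5459 0.1608 0.059 ]
pinR top [0.5493 0.1471 0.064 ]
pinL top [0.5573 0.2455 0.064 ]
grip (array([ 0.55319465, -0.0414395 ,  0.19944886]), np.float64(0.0019514946510273145)) end (array([ 0.54634938, -0.00497705,  0.2224391 ]), np.float64(0.00044490456404747337)) in (array([ 0.56098842, -0.07988134,  0.1746733 ]), np.float64(2.7721883166203565e-05))
```

```bash
cat > d.py <<'E'
import sys,numpy as np
from rig import bot, viewer
from scipy.spatial.transform import Rotation as Ro
# usage: d.py yaw x y z [x y z ...] : tool-axis shift; yaw: tool y=(-sin,cos), tool z down
s=bot.read_state();R=np.array(s["tcp_rot"]);p=np.array(s["position"])
a=np.radians(float(sys.argv[1]));c,n=np.cos(a),np.sin(a)
Rt=np.array([[-c,-n,0],[-n,c,0],[0,0,-1.]])
print("t",s["time_s"],"p",p.round(4),"F",np.round(s["force"],2),"j",np.round(s["joint_positions"],0),"rot",np.round(Ro.from_matrix(R.T@Rt).as_rotvec(degrees=True),2))
for q in np.array(sys.argv[2:],float).reshape(-1,3): print(q,(R.T@(q-p)).round(4))
E
python3 d.py 12.3 .25 .5 .30 .552 -.040 .30 .552 -.040 .23
```

```text
t 0.1 p [0.1536 0.6051 0.1937] F [0.49 0.22 0.07] j [ 66.  30.  82.   0.  68. -10.] rot [ -0.11  -0.05 -26.55]
[0.25 0.5  0.3 ] [-0.1193 -0.0783 -0.1062]
[ 0.552 -0.04   0.3  ] [-0.545  -0.5274 -0.1055]
[ 0.552 -0.04   0.23 ] [-0.545  -0.5272 -0.0355]
```

```bash
python3 steer.py '0 0 -.05 0 0 0 0; -.02 -.01 -.1 0 0 0 0; -.06 -.05 -.106 0 0 -4 0; -.1 -.09 -.106 0 0 -8 0; -.14 -.13 -.106 0 0 -12 0; -.18 -.17 -.106 0 0 -16 0; -.22 -.21 -.106 0 0 -20 0; -.26 -.25 -.106 0 0 -24 0; -.3 -.29 -.106 0 0 -26.5 0; -.34 -.33 -.106 0 0 -26.5 0; -.38 -.36 -.106 0 0 -26.5 0; -.42 -.4 -.106 0 0 -26.5 0; -.46 -.44 -.106 0 0 -26.5 0; -.5 -.48 -.106 0 0 -26.5 0; -.54 -.52 -.106 0 0 -26.5 0; -.545 -.527 -.09 0 0 -26.5 0; -.545 -.527 -.06 0 0 -26.5 0;-.545 -.527 -.045 0 0 -26.5 0; -.545 -.527 -.045 0 0 -26.5 0; -.545 -.527 -.045 0 0 -26.5 0'
python3 d.py 12.3 .552 -.040 .225
python3 - <<'E'
from h import *
from rig import bot, viewer
o=[]
for n,(x,y) in(("top",(260,180)),("side",(290,130))):
    c=viewer.capture(n);np.savez(n+".npz",**{k:c[k] for k in("color","K","view")});o.append(cv2.resize(c["color"][y:y+150,x:x+100],None,fx=4,fy=4,interpolation=2))
cv2.imwrite("pics/a.png",np.clip(np.hstack(o)[:,:,::-1]*1.4,0,255).astype(np.uint8))
E
```

```text
time_s: 2.1
position: [0.5518, -0.0389, 0.2393]
tcp_rot: [[-0.977, -0.212, -0.002], [-0.212, 0.977, 0.001], [0.001, 0.001, -1.0]]
force: [0.2, 0.1, 0.3]
opening: 0.005
grasp_force: 0.0
t 2.1 p [ 0.5518 -0.0389  0.2393] F [0.24 0.08 0.32] j [ -16.   22.   89.    0.   69. -118.] rot [ 0.06 -0.08 -0.06]
[ 0.552 -0.04   0.225] [ 0.     -0.0011  0.0143]
```

View pics/a.png

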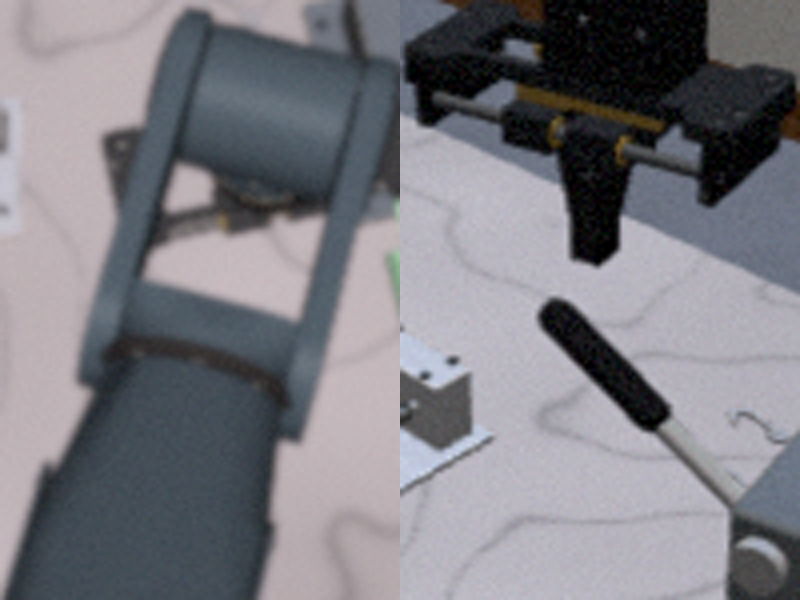

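```bash
python3 - <<'E'
from h import *
print(proj(load("side"),np.array([.5518,-.0389,.2393])), onz(load("side"),(338.4,194.3),.2393))
E
python3 steer.py '0 0 .01 0 0 0 0; 0 0 .02 0 0 0 0; 0 0 .025 0 0 0 0; 0 0 .03 0 0 0 0; 0 0 .035 0 0 0 0'
```

```text
[338.48527383 204.78997513] [ 0.5842413  -0.00813603  0.2393    ]
time_s: 2.7
position: [0.5523, -0.0391, 0.2041]
tcp_rot: [[-0.977, -0.212, -0.0], [-0.212, 0.977, 0.0], [0.0, 0.0, -1.0]]
force: [-0.1, -0.0, 0.3]
opening: 0.005
grasp_force: 0.0
```

Run:
```python
from h import *
from rig import bot, viewer
c=viewer.capture("side");s=bot.read_state();print(s["position"],proj(c,np.array(s["position"])),proj(c,np.array(s["position"])+[0,0,.07]))
np.savez("side.npz",**{k:c[k] for k in("color","K","view")})
cv2.imwrite("pics/b.png",np.clip(cv2.resize(c["color"][100:280,240:440],None,fx=3.3,fy=3.3,interpolation=2)[:,:,::-1]*1.4,0,255).astype(np.uint8))
```

```text
[ 0.55173434 -0.03903072  0.20327357] [338.43768473 218.56804078] [338.57780053 191.30395035]
```

View pics/b.png

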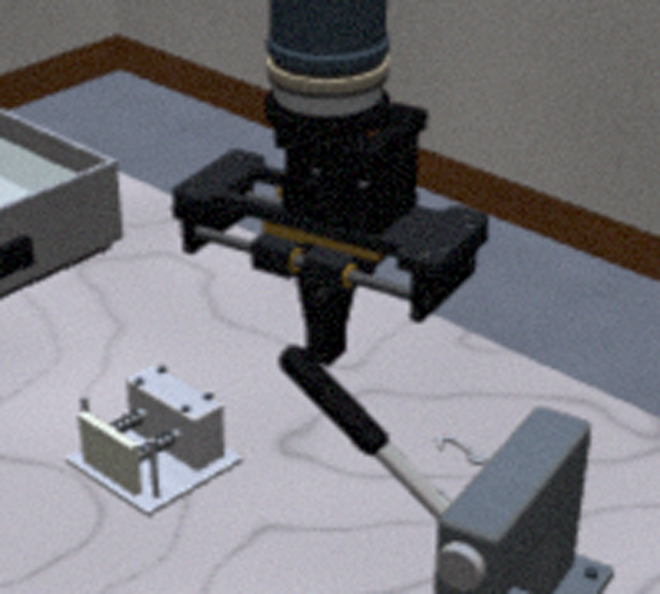

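Run:
```python
from h import *
for n in("top","side"):
    c=load(n)
    p=np.array([.1536,.6051,.1937]);y=np.array([.246,.969,0])
    print(n,[proj(c,p+k*y*.0435).round(1) for k in(-1,0,1)])
im=cv2.imread("pics/side0.png");im2=cv2.imread("pics/top0.png")
a=cv2.resize(im[100:220,0:80],None,fx=5,fy=5);b=cv2.resize(im2[350:470,0:130][:, :80],None,fx=5,fy=5)
cv2.imwrite("pics/c.png",np.clip(np.hstack([a,b])*2.,0,255).astype(np.uint8))
```

```text
top [array([104.5, 380.9]), array([ 88.9, 377. ]), array([ 73.4, 373.1])]
side [array([ 50.4, 195.6]), array([ 48.9, 188.3]), array([ 47.4, 181.3])]
```

View pics/c.png

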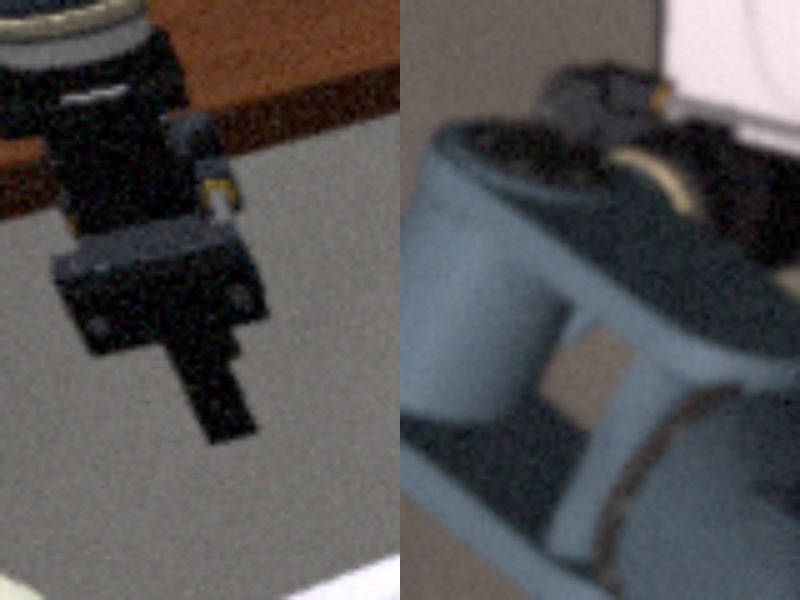

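```bash
for i in 1; do python3 steer.py '0 0 .005 0 0 0 0; 0 0 .01 0 0 0 0;0 0 .01 0 0 0 0'; done
```

```text
time_s: 3.05
position: [0.5522, -0.0393, 0.1939]
tcp_rot: [[-0.977, -0.212, -0.001], [-0.212, 0.977, 0.0], [0.001, 0.0, -1.0]]
force: [0.4, 0.2, -0.4]
opening: 0.013
grasp_force: 0.0
```

```bash
python3 steer.py '0 0 .004 0 0 0 0; 0 0 .008 0 0 0 0;0 0 .008 0 0 0 0'
```

```text
time_s: 3.35
position: [0.5527, -0.0394, 0.1864]
tcp_rot: [[-0.977, -0.212, 0.001], [-0.212, 0.977, -0.0], [-0.001, -0.001, -1.0]]
force: [1.0, -1.4, 1.6]
opening: 0.002
grasp_force: 1.0
```

```bash
python3 steer.py '0 0 .004 0 0 0 0; 0 0 .008 0 0 0 0;0 0 .008 0 0 0 0'
python3 - <<'E'
from h import *
from rig import bot, viewer
c=viewer.capture("side");s=bot.read_state();print(s["position"],proj(c,np.array(s["position"])),s["force"])
cv2.imwrite("pics/e.png",np.clip(cv2.resize(c["color"][130:270,260:420],None,fx=4,fy=4,interpolation=2)[:,:,::-1]*1.6,0,255).astype(np.uint8))
np.savez("side.npz",**{k:c[k] for k in("color","K","view")})
E
```

```text
time_s: 3.65
position: [0.5524, -0.0392, 0.1781]
tcp_rot: [[-0.977, -0.212, 0.0], [-0.212, 0.977, 0.0], [-0.0, -0.0, -1.0]]
force: [0.6, -0.3, 2.4]
opening: 0.005
grasp_force: 1.2
[ 0.55246017 -0.03935175  0.17834417] [338.71383066 227.66485033] [-0.36312287  0.14193613  2.27673247]
```

```bash
cat > lev.py <<'E'
from h import *
from rig import bot, viewer
import sys
c=viewer.capture("side");s=bot.read_state()
np.savez("side.npz",**{k:c[k] for k in("color","K","view")})
g=cv2.GaussianBlur(c["color"],(3,3),0).max(2)
m=(g<45).astype(np.uint8);m[:, :300]=0;m[:,370:]=0;m[:190]=0;m[270:]=0
print(np.round(s["position"],4),np.round(s["force"],1))
for r in range(194,262,4):
    x=np.flatnonzero(m[r]); print(r,(x.min(),x.max(),len(x)) if len(x) else "-",end=" | ")
E
python3 lev.py; python3 steer.py '0 0 .005 0 0 0 0; 0 0 .01 0 0 0 0;0 0 .015 0 0 0 0; 0 0 .02 0 0 0 0; 0 0 .02 0 0 0 0'; python3 lev.py
```

```text
[ 0.5525 -0.0394  0.1785] [ 1.5 -0.4  1.5]
194 (np.int64(326), np.int64(369), 23) | 198 (np.int64(331), np.int64(369), 21) | 202 (np.int64(332), np.int64(369), 20) | 206 (np.int64(333), np.int64(368), 16) | 210 (np.int64(324), np.int64(343), 17) | 214 (np.int64(323), np.int64(343), 21) | 218 (np.int64(327), np.int64(341), 15) | 222 (np.int64(331), np.int64(342), 12) | 226 (np.int64(335), np.int64(346), 12) | 230 (np.int64(340), np.int64(351), 12) | 234 (np.int64(344), np.int64(354), 11) | 238 (np.int64(349), np.int64(352), 4) | 242 - | 246 - | 250 - | 254 - | 258 - | time_s: 4.25
position: [0.5521, -0.0392, 0.1577]
tcp_rot: [[-0.977, -0.212, -0.001], [-0.212, 0.977, 0.0], [0.001, 0.0, -1.0]]
force: [0.1, -1.1, 4.7]
opening: 0.008
grasp_force: 1.8
[ 0.5521 -0.0393  0.1581] [ 0.4 -0.2  4.2]
194 (np.int64(300), np.int64(369), 49) | 198 (np.int64(318), np.int64(369), 39) | 202 (np.int64(325), np.int64(369), 29) | 206 (np.int64(331), np.int64(369), 22) | 210 (np.int64(332), np.int64(369), 21) | 214 (np.int64(333), np.int64(368), 17) | 218 (np.int64(319), np.int64(343), 21) | 222 (np.int64(321), np.int64(343), 23) | 226 (np.int64(326), np.int64(341), 16) | 230 (np.int64(331), np.int64(344), 14) | 234 (np.int64(337), np.int64(349), 13) | 238 (np.int64(342), np.int64(351), 10) | 242 (np.int64(348), np.int64(349), 2) | 246 - | 250 - | 254 - | 258 - |
```

```bash
python3 steer.py '0 .003 .007 0 0 0 0; 0 .006 .014 0 0 0 0;0 .009 .021 0 0 0 0; 0 .012 .028 0 0 0 0; 0 .015 .035 0 0 0 0; 0 .017 .042 0 0 0 0; 0 .017 .042 0 0 0 0'; python3 lev.py
```

```text
time_s: 5.0
position: [0.5494, -0.0239, 0.1164]
tcp_rot: [[-0.977, -0.213, 0.001], [-0.213, 0.977, -0.002], [-0.001, -0.003, -1.0]]
force: [0.8, -4.5, 5.2]
opening: 0.004
grasp_force: 2.9
[ 0.5494 -0.024   0.1167] [ 0.  -4.5  6.3]
194 (np.int64(300), np.int64(357), 54) | 198 (np.int64(300), np.int64(358), 59) | 202 (np.int64(300), np.int64(369), 58) | 206 (np.int64(314), np.int64(369), 49) | 210 (np.int64(312), np.int64(369), 51) | 214 (np.int64(313), np.int64(369), 49) | 218 (np.int64(325), np.int64(369), 25) | 222 (np.int64(326), np.int64(367), 26) | 226 (np.int64(327), np.int64(363), 19) | 230 (np.int64(328), np.int64(359), 13) | 234 (np.int64(315), np.int64(337), 21) | 238 (np.int64(316), np.int64(336), 21) | 242 (np.int64(325), np.int64(342), 18) | 246 (np.int64(333), np.int64(348), 16) | 250 (np.int64(342), np.int64(346), 5) | 254 - | 258 - |
```

```bash
python3 steer.py '0 .001 .005 0 0 0 0; 0 .002 .01 0 0 0 0;0 .003 .015 0 0 0 0;0 .003 .018 0 0 0 0; 0 .003 .018 0 0 0 0'; python3 steer.py '0 0 .002 0 0 0 0; 0 0 .004 0 0 0 0; 0 0 .004 0 0 0 0'
```

```text
time_s: 5.55
position: [0.549, -0.021, 0.0992]
tcp_rot: [[-0.977, -0.213, 0.002], [-0.213, 0.977, -0.002], [-0.001, -0.003, -1.0]]
force: [-0.2, -5.1, 6.9]
opening: 0.006
grasp_force: 3.6
time_s: 5.85
position: [0.549, -0.0209, 0.0954]
tcp_rot: [[-0.977, -0.213, 0.002], [-0.213, 0.977, -0.002], [-0.002, -0.002, -1.0]]
force: [-0.1, -3.4, 7.0]
opening: 0.006
grasp_force: 3.8
```

```bash
python3 steer.py '0 0 .002 0 0 0 0; 0 0 .004 0 0 0 0; 0 0 .004 0 0 0 0'; python3 steer.py '0 0 .002 0 0 0 0; 0 0 .004 0 0 0 0; 0 0 .004 0 0 0 0';python3 lev.py
```

```text
time_s: 6.15
position: [0.549, -0.0208, 0.0915]
tcp_rot: [[-0.977, -0.213, 0.002], [-0.213, 0.977, -0.002], [-0.002, -0.002, -1.0]]
force: [0.1, -4.0, 9.6]
opening: 0.007
grasp_force: 3.9
time_s: 6.45
position: [0.5492, -0.0209, 0.09]
tcp_rot: [[-0.977, -0.213, 0.003], [-0.213, 0.977, -0.002], [-0.002, -0.003, -1.0]]
force: [-4.5, -3.1, 23.4]
opening: 0.007
grasp_force: 11.5
[ 0.5492 -0.0209  0.09  ] [-4.5 -4.1 22.9]
194 (np.int64(300), np.int64(355), 50) | 198 (np.int64(300), np.int64(355), 53) | 202 (np.int64(300), np.int64(355), 48) | 206 (np.int64(300), np.int64(355), 51) | 210 (np.int64(300), np.int64(369), 62) | 214 (np.int64(322), np.int64(369), 48) | 218 (np.int64(310), np.int64(369), 56) | 222 (np.int64(311), np.int64(369), 48) | 226 (np.int64(320), np.int64(369), 36) | 230 (np.int64(325), np.int64(367), 27) | 234 (np.int64(326), np.int64(363), 21) | 238 (np.int64(327), np.int64(359), 15) | 242 (np.int64(327), np.int64(336), 10) | 246 (np.int64(315), np.int64(335), 21) | 250 (np.int64(319), np.int64(345), 27) | 254 (np.int64(332), np.int64(346), 15) | 258 - |
```

```bash
python3 - <<'E'
from h import *
c=load("side");yh=np.array([-.213,.977,0])
ram=np.array([.5768,-.1545,0])
for a in(0.61,0.0,-.05,-.09):
    print(a,[proj(c,ram+[0,0,.12]+r*(np.cos(a)*yh+[0,0,np.sin(a)])).round(1) for r in(.1,.186)])
E
python3 steer.py '0 0 -.02 0 0 0 0; 0 -.004 -.045 0 0 0 0; 0 -.008 -.07 0 0 0 0; 0 -.012 -.095 0 0 0 0; 0 -.016 -.12 0 0 0 0; 0 -.016 -.15 0 0 0 0; 0 -.016 -.18 0 0 0 0; 0 -.016 -.18 0 0 0 0;0 -.016 -.18 0 0 0 0'; python3 lev.py; python3 d.py 12.3 .49 -.172 .27
```

```text
0.61 [array([352.3, 233. ]), array([325.3, 205.5])]
0.0 [array([345. , 250.7]), array([314.1, 239.3])]
-0.05 [array([345. , 252.4]), array([314.3, 242.4])]
-0.09 [array([345.1, 253.8]), array([314.5, 244.9])]
time_s: 7.4
position: [0.5508, -0.0349, 0.2663]
tcp_rot: [[-0.977, -0.212, -0.001], [-0.212, 0.977, 0.001], [0.001, 0.001, -1.0]]
force: [0.4, -0.5, -0.7]
opening: 0.003
grasp_force: 0.0
[ 0.5502 -0.0348  0.2653] [-0.8  0.6 -0.1]
194 - | 198 - | 202 - | 206 (np.int64(327), np.int64(331), 5) | 210 (np.int64(326), np.int64(335), 10) | 214 (np.int64(329), np.int64(339), 11) | 218 (np.int64(333), np.int64(343), 11) | 222 (np.int64(336), np.int64(347), 12) | 226 (np.int64(340), np.int64(351), 12) | 230 (np.int64(344), np.int64(355), 12) | 234 (np.int64(348), np.int64(355), 8) | 238 - | 242 - | 246 - | 250 - | 254 - | 258 - | t 7.45 p [ 0.5502 -0.0348  0.2653] F [-0.76  0.57 -0.07] j [ -15.   20.   88.    0.   73. -117.] rot [ 0.1  -0.15 -0.05]
[ 0.49  -0.172  0.27 ] [ 0.088  -0.1213 -0.0046]
```

```bash
python3 d.py 12.2 .4837 -.1738 .24 .4837 -.1738 .06; python3 steer.py '.03 -.035 0 0 0 0 1; .06 -.07 0 0 0 0 1; .094 -.11 0 0 0 0 1;.094 -.122 .025 0 0 0 1;.094 -.122 .075 0 0 0 1;.094 -.122 .125 0 0 0 1;.094 -.122 .165 0 0 0 1;.094 -.122 .195 0 0 0 1;.094 -.122 .205 0 0 0 1;.094 -.122 .205 0 0 0 1'
python3 - <<'E'
from h import *
from rig import bot, viewer
c=viewer.capture("side");s=bot.read_state();p=np.array(s["position"]);R=np.array(s["tcp_rot"]);print(p,s["opening"])
for k in(-1,1): print(proj(c,p+k*R[:,1]*.0435+[0,0,.027]),proj(c,p+k*R[:,1]*.0585+[0,0,.027]))
im=c["color"].copy()
cv2.imwrite("pics/f.png",np.clip(cv2.resize(im[200:350,290:450],None,fx=4,fy=4,interpolation=2)[:,:,::-1]*1.5,0,255).astype(np.uint8))
E
```

```text
t 7.45 p [ 0.5502 -0.0348  0.2653] F [-0.76  0.57 -0.07] j [ -15.   20.   88.    0.   73. -117.] rot [ 0.1  -0.15  0.05]
[ 0.4837 -0.1738  0.24  ] [ 0.0944 -0.1218  0.0254]
[ 0.4837 -0.1738  0.06  ] [ 0.094  -0.1221  0.2054]
time_s: 8.45
position: [0.4836, -0.1733, 0.0594]
tcp_rot: [[-0.977, -0.212, -0.005], [-0.212, 0.977, 0.003], [0.004, 0.004, -1.0]]
force: [0.7, -0.3, 0.7]
opening: 0.831
grasp_force: 0.0
[ 0.48489205 -0.17402782  0.06089561] 0.880268962239726
[381.40333365 308.53037083] [387.9367068  311.27233515]
[345.26157264 293.36218486] [339.31636142 290.86706379]
```

View pics/f.png

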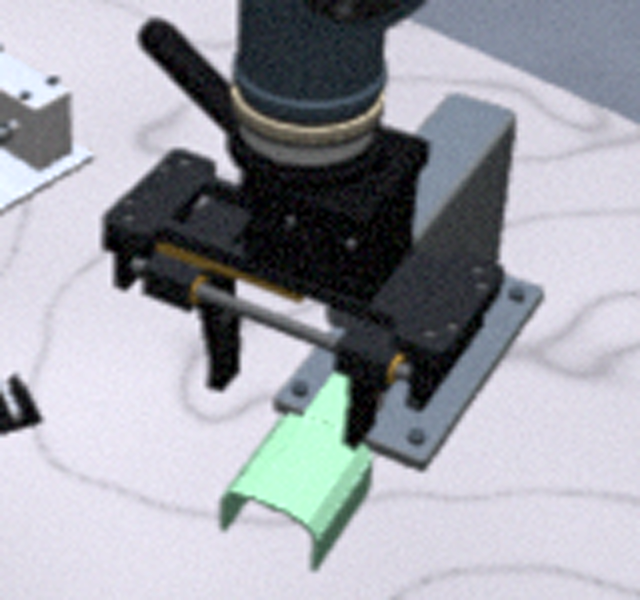

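```bash
python3 d.py 12.2 .4837 -.1738 0; python3 steer.py '0 0 .02 0 0 0 1;0 0 .04 0 0 0 1;0 0 .05 0 0 0 1;0 0 .058 0 0 0 1;0 0 .062 0 0 0 1;0 0 .066 0 0 0 1;0 0 .066 0 0 0 1'
python3 - <<'E'
from h import *
from rig import bot, viewer
c=viewer.capture("side");s=bot.read_state();p=np.array(s["position"]);R=np.array(s["tcp_rot"]);print(p,s["opening"],s["force"])
cv2.imwrite("pics/g.png",np.clip(cv2.resize(c["color"][220:350,300:430],None,fx=4.5,fy=4.5,interpolation=2)[:,:,::-1]*1.5,0,255).astype(np.uint8))
E
```

```text
t 8.5 p [ 0.4849 -0.174   0.0609] F [0.26 0.15 0.24] j [ -32.   34.  104.    0.   42. -134.] rot [ 0.1  -0.1   0.05]
[ 0.4837 -0.1738  0.    ] [0.001  0.0004 0.0609]
time_s: 9.2
position: [0.4856, -0.1746, -0.0044]
tcp_rot: [[-0.977, -0.212, 0.0], [-0.212, 0.977, -0.0], [-0.0, -0.0, -1.0]]
force: [-1.1, 0.2, 0.1]
opening: 0.999
grasp_force: 0.0
[ 0.4856526  -0.17459668 -0.00420592] 0.9989322716808867 [ 0.32811451 -0.61065605  0.26628771]
```

View pics/g.png

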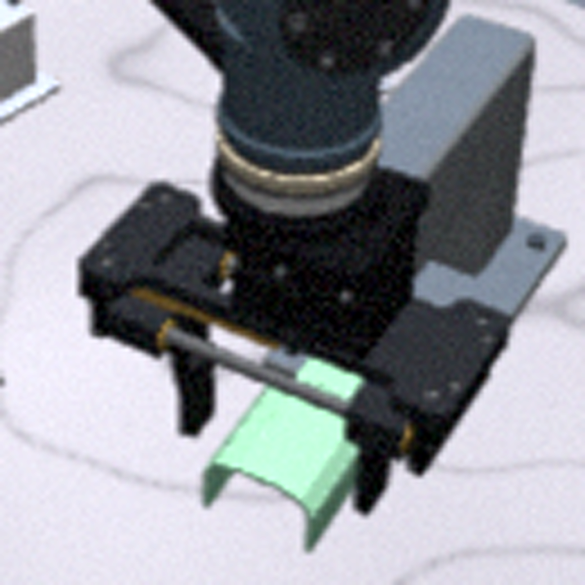

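Run:
```python
from h import *
c=load("side");G=lambda x,y:(x/4.5+300-.4,y/4.5+220-.4)
for h in(.015,.022): print(h,onz(c,G(190,433),h).round(4),onz(c,G(365,513),h).round(4))
print(onz(c,G(205,507),0).round(4),onz(c,G(309,550),0).round(4),"finger tops: cuff rear edge expected",[ (np.array([.4935,-.1717])+np.array([-.035*.977-k*.213,-.035*.213+k*.977])).round(4) for k in(.03,-.03)])
xh=np.array([.977,.213]);p=np.array([.4856,-.1746]);print("along,across of TCP in cuff",(p-[.4935,-.1717])@xh,(p-[.4935,-.1717])@np.array([-.213,.977]))
```

```text
0.015 [ 0.4737 -0.124   0.015 ] [ 0.4935 -0.2207  0.015 ]
0.022 [ 0.4687 -0.1286  0.022 ] [ 0.4884 -0.2244  0.022 ]
[ 0.4529 -0.1537 -0.    ] [ 0.4676 -0.2083  0.    ] finger tops: cuff rear edge expected [array([ 0.4529, -0.1498]), array([ 0.4657, -0.2085])]
along,across of TCP in cuff -0.00833600000000002 -0.0011506000000000096
```

```bash
python3 steer.py '0 0 .005 0 0 0 1;0 0 .01 0 0 0 1;0 0 .01 0 0 0 1'; python3 steer.py '0 0 .002 0 0 0 1;0 0 .004 0 0 0 1;0 0 .006 0 0 0 1;0 0 .006 0 0 0 1'
```

```text
time_s: 9.55
position: [0.4851, -0.1743, -0.015]
tcp_rot: [[-0.977, -0.212, -0.001], [-0.212, 0.977, 0.001], [0.001, 0.001, -1.0]]
force: [-0.3, -0.2, 0.8]
opening: 0.999
grasp_force: 0.0
time_s: 9.95
position: [0.4853, -0.1744, -0.0207]
tcp_rot: [[-0.977, -0.212, -0.0], [-0.212, 0.977, 0.0], [0.0, 0.0, -1.0]]
force: [-0.5, 0.3, -0.2]
opening: 1.0
grasp_force: 0.0
```

```bash
python3 steer.py '0 0 0 0 0 0 .6;0 0 0 0 0 0 .6;0 0 0 0 0 0 .6;0 0 0 0 0 0 .6;0 0 0 0 0 0 .6;0 0 0 0 0 0 .6;0 0 0 0 0 0 .6;0 0 0 0 0 0 .6'
```

```text
time_s: 10.75
position: [0.4855, -0.1745, -0.0204]
tcp_rot: [[-0.977, -0.212, 0.0], [-0.212, 0.977, -0.0], [-0.0, -0.0, -1.0]]
force: [-0.2, -0.3, 0.5]
opening: 0.685
grasp_force: 29.9
```

```bash
python3 steer.py '0 0 -.004 0 0 0 .6;0 0 -.004 0 0 0 .6;.01 0 -.004 0 0 0 .6;.02 0 -.004 0 0 0 .6;.03 0 -.004 0 0 0 .6;.04 0 -.004 0 0 0 .6;.048 0 -.004 0 0 0 .6;.048 0 -.004 0 0 0 .6;.048 0 -.03 0 0 0 .6;.048 0 -.06 0 0 0 .6;.048 0 -.09 0 0 0 .6;.048 0 -.09 0 0 0 .6'; python3 d.py -0.5 .412 .2015 .07 .412 .2015 -.014
```

```text
time_s: 11.95
position: [0.4412, -0.1864, 0.0727]
tcp_rot: [[-0.977, -0.212, 0.007], [-0.212, 0.977, -0.005], [-0.006, -0.006, -1.0]]
force: [0.3, 0.8, -0.9]
opening: 0.683
grasp_force: 29.9
t 11.95 p [ 0.4412 -0.1864  0.0727] F [ 0.26  0.79 -0.94] j [ -36.   31.  110.    0.   39. -139.] rot [-0.32  0.36 12.76]
[0.412  0.2015 0.07  ] [-0.0538  0.3852  0.0006]
[ 0.412   0.2015 -0.014 ] [-0.0534  0.3857  0.0846]
```

```bash
python3 steer.py '0 .03 0 0 0 0 .6;-.01 .07 0 0 0 2 .6;-.015 .11 0 0 0 4 .6;-.02 .15 0 0 0 6 .6;-.03 .19 0 0 0 8 .6;-.035 .23 0 0 0 10 .6;-.04 .27 0 0 0 12 .6;-.045 .31 0 0 0 12.8 .6;-.05 .35 0 0 0 12.8 .6;-.053 .375 0 0 0 12.8 .6;-.053 .3855 0 0 0 12.8 .6;-.053 .3855 .03 0 0 12.8 .6;-.053 .3855 .06 0 0 12.8 .6;-.053 .3855 .075 0 0 12.8 .6;-.053 .3855 .08 0 0 12.8 .6;-.053 .3855 .08 0 0 12.8 .6'; python3 d.py -0.5 .412 .2015 -.0204
python3 - <<'E'
from h import *
from rig import bot, viewer
for n in("side","top"):
    c=viewer.capture(n);np.savez(n+".npz",**{k:c[k] for k in("color","K","view")})
    im=c["color"].astype(int); g=((im[:,:,1]-im[:,:,0])>14).astype(np.uint8);g=cv2.medianBlur(g*255,3)
    p=np.array(bot.read_state()["position"]);q=proj(c,np.array([p[0]+.1033,p[1],.04]));print(n,"exp tip",q)
    cs,_=cv2.findContours(g,0,2)
    for k in cs:
        if cv2.contourArea(k)>20 and abs(k[:,0].mean(0)-q).max()<70: print(cv2.contourArea(k),cv2.approxPolyDP(k,1.2,True)[:,0].tolist())
    x,y=q.astype(int); print((im[y-22:y+12:2,x-16:x+26:2].sum(2)//3))
E
```

```text
time_s: 13.55
position: [0.4081, 0.2026, -0.0113]
tcp_rot: [[-1.0, 0.01, -0.002], [0.01, 1.0, -0.001], [0.002, -0.001, -1.0]]
force: [-0.6, -0.4, -0.7]
opening: 0.685
grasp_force: 29.9
t 13.55 p [ 0.4081  0.2026 -0.0113] F [-0.64 -0.43 -0.66] j [ 12.  40. 115.  -0.  26. -77.] rot [-0.03 -0.12 -0.1 ]
[ 0.412   0.2015 -0.0204] [-0.0039 -0.0011  0.0091]
side exp tip [262.88606738 240.5716942 ]
32.5 [[251, 260], [246, 261], [245, 267], [251, 264]]
175.5 [[219, 257], [219, 265], [226, 264], [232, 272], [232, 275], [234, 275], [236, 273], [235, 260], [230, 259], [225, 255]]
[[138 144 145 144 144 145 147 147 148 145 142 146 147 144 149 145 118  61
   78 138 154]
 [144 144 145 145 144 148 147 146 150 131 120 148 149 148 147 146 113  60
   62  63  94]
 [144 147 145 149 149 148 147 150 151 108  88 147 147 148 147 149 127  61
   65  65  62]
 [147 145 146 146 148 146 143 146 150 117  97 147 145 148 148 148 141  57
  117  75  66]
 [146 147 144 146 148 147 147 146 144 110 173 168 141 146 146 118  70  90
   62  61  59]
 [136 145 148 147 148 147 146 145 146  87  77 156 174 153  67 106  66  36
   40 
[... 1920 characters left out ...]
5 128 127 126 123 122 122 122 127 128 130 129 130 130 130 129
  130 130 129]
 [128 130 133 129 130 131 129 130 126 125 120 120 124 127 131 128 128 129
  129 129 131]
 [132 131 130 131 131 133 135 134 134 136 130 122 119 124 127 131 131 129
  130 129 130]
 [131 130 131 131 131 138 141 133 138 143 138 131 126 121 124 129 129 129
  129 129 129]
 [131 131 130 131 130 141 140 125 128 144 138 130 128 124 122 127 129 129
  129 129 129]
 [129 130 130 131 131 140 143 137 137 143 136 129 131 127 123 124 129 128
  129 129 130]
 [131 131 131 130 132 139 144 143 143 144 133 129 130 128 125 121 127 129
  129 129 128]
 [129 129 130 129 132 139 143 144 144 145 131 129 130 130 127 123 124 129
  130 128 131]]
```

Run:
```python
from h import *
from rig import bot, viewer
c=load("top");im=c["color"].astype(float);g=im.mean(2)
gr=(im[:,:,1]-im[:,:,0])[250:260].mean(0);print("G-R",list(zip(range(236,256),gr[236:256].round(0))))
col=gr[236:256].clip(4)-4;uc=(col*np.arange(236,256)).sum()/col.sum()
prof=g[224:233].mean(0);d=(140-prof).clip(0)
m=lambda a,b:(d[a:b]*np.arange(a,b)).sum()/d[a:b].sum()
ur=(m(235,243),m(249,257));print(uc,ur,np.mean(ur))
pt=(im[:,:,1]-im[:,:,0])[240:256,243:248].mean(1);print("tip rows",pt.round(0))
p=np.array(bot.read_state()["position"]);print(p)
print("tongue y",onz(c,(uc,255),.047),"rods y",[onz(c,(u,228),z)[1].round(4) for z in(.036,.059) for u in ur], "tip x",onz(c,(245,247.5),.047))
# pad edges: column brightness of the pad row and shadow row
for r in(233,234,235,236): print(r,g[r,228:262].round(0).astype(int).tolist())
```

```text
G-R [(236, np.float64(-8.0)), (237, np.float64(-8.0)), (238, np.float64(-7.0)), (239, np.float64(-2.0)), (240, np.float64(10.0)), (241, np.float64(20.0)), (242, np.float64(24.0)), (243, np.float64(23.0)), (244, np.float64(21.0)), (245, np.float64(20.0)), (246, np.float64(21.0)), (247, np.float64(23.0)), (248, np.float64(22.0)), (249, np.float64(17.0)), (250, np.float64(6.0)), (251, np.float64(-4.0)), (252, np.float64(-7.0)), (253, np.float64(-8.0)), (254, np.float64(-8.0)), (255, np.float64(-8.0))]
244.77798165137614 (np.float64(238.39552899513058), np.float64(252.6364012409514)) 245.51596511804098
tip rows [-9. -8. -8. -8. -8. -6.  2. 12. 15. 13. 10. 14. 21. 25. 25. 25.]
[ 0.40903379  0.20305205 -0.01011472]
tongue y [0.48477567 0.20677153 0.047     ] rods y [np.float64(0.228), np.float64(0.1843), np.float64(0.2244), np.float64(0.1813)] tip x [0.50751328 0.20611319 0.047     ]
233 [133, 131, 127, 119, 113, 120, 131, 135, 128, 124, 121, 122, 125, 133, 137, 139, 139, 140, 140, 140, 139, 136, 132, 126, 122, 121, 123, 128, 130, 134, 135, 125, 115, 115]
234 [133, 133, 135, 133, 134, 139, 144, 146, 146, 145, 143, 144, 145, 148, 148, 148, 148, 149, 149, 146, 149, 147, 147, 145, 143, 143, 143, 138, 126, 122, 131, 135, 133, 133]
235 [134, 134, 137, 140, 142, 144, 143, 142, 140, 140, 139, 139, 139, 139, 141, 140, 139, 140, 140, 142, 140, 140, 139, 138, 140, 139, 139, 130, 112, 109, 127, 138, 141, 141]
236 [133, 136, 138, 140, 140, 135, 128, 120, 116, 115, 115, 114, 114, 114, 116, 115, 114, 115, 114, 114, 115, 115, 116, 116, 116, 115, 114, 110, 98, 102, 125, 139, 143, 142]
```

```bash
python3 steer.py '0 -.002 .004 0 0 0 .6;0 -.002 .007 0 0 0 .6;0 -.002 .009 0 0 0 .6;0 -.002 .009 0 0 0 .6;0 -.002 .009 0 0 0 .6'
```

```text
time_s: 14.15
position: [0.4086, 0.2013, -0.0194]
tcp_rot: [[-1.0, 0.01, 0.0], [0.01, 1.0, 0.0], [-0.0, 0.0, -1.0]]
force: [-0.1, 0.2, -1.7]
opening: 0.688
grasp_force: 29.9
```

```bash
python3 steer.py '0 0 .001 0 0 0 .6;0 0 .0015 0 0 0 .6;0 0 .0015 0 0 0 .6;0 0 .0015 0 0 0 .6';python3 steer.py '-.01 0 0 0 0 0 .6;-.018 0 0 0 0 0 .6;-.024 0 0 0 0 0 .6;-.026 0 0 0 0 0 .6;-.026 0 0 0 0 0 .6'
```

```text
time_s: 14.55
position: [0.4087, 0.2014, -0.0204]
tcp_rot: [[-1.0, 0.01, 0.001], [0.01, 1.0, 0.0], [-0.001, 0.0, -1.0]]
force: [-0.3, 0.3, 5.3]
opening: 0.684
grasp_force: 29.9
time_s: 15.05
position: [0.4333, 0.201, -0.0204]
tcp_rot: [[-1.0, 0.01, -0.002], [0.01, 1.0, -0.0], [0.002, -0.0, -1.0]]
force: [-2.4, -0.1, 6.3]
opening: 0.687
grasp_force: 29.9
```

```bash
python3 steer.py '0 0 -.0007 0 0 0 .6;0 0 -.0007 0 0 0 .6;0 0 -.0007 0 0 0 .6';python3 steer.py '-.003 0 0 0 0 0 .6;-.005 0 0 0 0 0 .6;-.005 0 0 0 0 0 .6;-.005 0 0 0 0 0 .6'; python3 steer.py '-.003 0 0 0 0 0 .6;-.005 0 0 0 0 0 .6;-.005 0 0 0 0 0 .6;-.005 0 0 0 0 0 .6'
```

```text
time_s: 15.35
position: [0.4348, 0.2011, -0.0204]
tcp_rot: [[-1.0, 0.01, 0.0], [0.01, 1.0, 0.0], [-0.0, 0.0, -1.0]]
force: [0.5, 0.6, -0.7]
opening: 0.688
grasp_force: 29.9
time_s: 15.75
position: [0.4399, 0.201, -0.0203]
tcp_rot: [[-1.0, 0.01, 0.0], [0.01, 1.0, 0.0], [-0.0, 0.0, -1.0]]
force: [0.6, 0.1, -0.6]
opening: 0.687
grasp_force: 29.9
time_s: 16.15
position: [0.4438, 0.2008, -0.0203]
tcp_rot: [[-1.0, 0.01, -0.002], [0.01, 1.0, -0.0], [0.002, -0.0, -1.0]]
force: [-2.2, 0.8, 0.3]
opening: 0.686
grasp_force: 29.9
```

```bash
python3 steer.py '-.003 0 0.0003 0 0 0 .6;-.006 0 0.0003 0 0 0 .6;-.008 0 .0003 0 0 0 .6;-.008 0 .0003 0 0 0 .6;-.008 0 .0003 0 0 0 .6'
python3 - <<'E'
from rig import bot, viewer
import numpy as np
F=[];P=[]
for i in range(6):
    viewer.capture("side");s=bot.read_state();F.append(s["force"]);P.append(s["position"])
print(np.mean(F,0).round(2),np.std(F,0).round(2),np.mean(P,0).round(4))
E
```

```text
time_s: 16.65
position: [0.4482, 0.2006, -0.0204]
tcp_rot: [[-1.0, 0.009, -0.008], [0.009, 1.0, -0.001], [0.008, -0.001, -1.0]]
force: [-8.3, 0.4, 6.4]
opening: 0.688
grasp_force: 29.9
[-7.69  1.24  7.49] [0.55 0.6  0.48] [ 0.4482  0.2006 -0.0204]
```

```bash
cat > m.py <<'E'
from rig import bot, viewer
import numpy as np
F=[];P=[]
for i in range(6):
    viewer.capture("side");s=bot.read_state();F.append(s["force"]);P.append(s["position"])
print(s["time_s"],np.mean(F,0).round(2),np.mean(P,0).round(4),np.round(np.array(s["tcp_rot"])[:,2],4))
E
python3 steer.py '0 0 -.0007 0 0 0 .6;0 0 -.0007 0 0 0 .6;0 0 -.0007 0 0 0 .6' >/dev/null; python3 m.py; python3 d.py -.5
```

```text
17.55 [-5.88  0.85  0.5 ] [ 0.4492  0.2006 -0.0203] [-0.0064 -0.001  -1.    ]
t 17.55 p [ 0.4492  0.2006 -0.0203] F [-6.14  0.33  0.94] j [ 11.  42. 109.   0.  29. -78.] rot [-0.06 -0.37 -0.04]
```

```bash
python3 steer.py '-.002 0 -.0002 0 -.2 0 .6;-.004 0 -.0003 0 -.4 0 .6;-.006 0 -.0003 0 -.5 0 .6;-.0065 0 -.0003 0 -.5 0 .6;-.0065 0 -.0003 0 -.5 0 .6;-.0065 0 -.0003 0 -.5 0 .6' >/dev/null; python3 m.py; python3 d.py -.5
```

```text
18.45 [-9.24  2.72  1.73] [ 0.4526  0.2004 -0.0203] [-0.0035 -0.0019 -1.    ]
t 18.45 p [ 0.4526  0.2004 -0.0203] F [-9.16  2.35  2.46] j [ 11.  42. 109.  -0.  29. -78.] rot [-0.11 -0.2  -0.01]
```

```bash
cat > pad.py <<'E'
from h import *
from rig import bot, viewer
b=load("top")["color"].astype(float).mean(2);c=viewer.capture("top");n=np.mean([c["color"]]+[viewer.capture("top")["color"] for _ in range(3)],0).mean(2)
for a,z in((235,238),(249,254)):
    for nm,i in(("base",b),("now",n)): print(nm,a,i[224:244,a:z].mean(1).round(0).astype(int).tolist())
print("px for 15mm",proj(c,np.array([.56,.2,.059]))-proj(c,np.array([.545,.2,.059])))
E
python3 pad.py
```

```text
base 235 [126, 126, 128, 127, 126, 125, 123, 122, 118, 129, 145, 141, 117, 115, 126, 128, 125, 124, 127, 130]
now 235 [123, 123, 126, 128, 128, 138, 149, 141, 118, 118, 134, 141, 143, 142, 137, 130, 125, 125, 128, 130]
base 249 [116, 116, 119, 116, 114, 111, 112, 113, 113, 127, 145, 139, 115, 112, 127, 130, 130, 129, 127, 123]
now 249 [115, 117, 119, 121, 121, 135, 149, 142, 123, 124, 135, 140, 140, 140, 138, 135, 133, 130, 123, 109]
px for 15mm [ 1.87088850e-03 -4.95140957e+00]
```

```bash
python3 steer.py '-.001 0 -.0003 0 -.1 0 .6;-.002 0 -.0003 0 -.2 0 .6;-.003 0 -.0003 0 -.3 0 .6;-.0034 0 -.0003 0 -.3 0 .6;-.0034 0 -.0003 0 -.3 0 .6;-.0034 0 -.0003 0 -.3 0 .6' >/dev/null; python3 m.py; python3 d.py -.5;python3 pad.py
```

```text
19.55 [-10.11   2.75   0.9 ] [ 0.4547  0.2003 -0.0203] [-7.0e-04 -2.3e-03 -1.0e+00]
t 19.55 p [ 0.4547  0.2003 -0.0203] F [-9.53  3.09  1.32] j [ 11.  42. 109.  -0.  29. -78.] rot [-0.13 -0.04  0.  ]
base 235 [126, 126, 128, 127, 126, 125, 123, 122, 118, 129, 145, 141, 117, 115, 126, 128, 125, 124, 127, 130]
now 235 [125, 126, 129, 131, 140, 152, 150, 133, 120, 128, 138, 142, 143, 142, 137, 130, 125, 125, 127, 129]
base 249 [116, 116, 119, 116, 114, 111, 112, 113, 113, 127, 145, 139, 115, 112, 127, 130, 130, 129, 127, 123]
now 249 [116, 115, 118, 122, 136, 151, 150, 136, 124, 130, 137, 140, 140, 140, 137, 134, 133, 128, 116, 98]
px for 15mm [ 1.87088850e-03 -4.95140957e+00]
```

```bash
Z='-.0004 0 0 0 0 0 .6'; python3 steer.py '-.0004 0 0 0 0 0 .6;-.0004 0 0 0 0 0 .6;-.0004 0 0 0 0 0 .6;-.0004 0 0 0 0 0 .6;-.0004 0 0 0 0 0 .6;-.0004 0 0 0 0 0 .6;-.0004 0 0 0 0 0 .6;-.0004 0 0 0 0 0 .6;-.0004 0 0 0 0 0 .6;-.0004 0 0 0 0 0 .6;-.0004 0 0 0 0 0 .6;-.0004 0 0 0 0 0 .6;-.0004 0 0 0 0 0 .6;-.0004 0 0 0 0 0 .6;-.0004 0 0 0 0 0 .6;-.0004 0 0 0 0 0 .6;-.0004 0 0 0 0 0 .6;-.0004 0 0 0 0 0 .6;-.0004 0 0 0 0 0 .6;-.0004 0 0 0 0 0 .6'; python3 steer.py '0 0 0 0 0 0 .6;0 0 0 0 0 0 .6;0 0 0 0 0 0 .6;0 0 0 0 0 0 .6;0 0 0 0 0 0 .6;0 0 0 0 0 0 .6;0 0 0 0 0 0 .6;0 0 0 0 0 0 .6;0 0 0 0 0 0 .6;0 0 0 0 0 0 .6;0 0 0 0 0 0 .6;0 0 0 0 0 0 .6;0 0 0 0 0 0 .6;0 0 0 0 0 0 .6;0 0 0 0 0 0 .6;0 0 0 0 0 0 .6;0 0 0 0 0 0 .6;0 0 0 0 0 0 .6;0 0 0 0 0 0 .6;0 0 0 0 0 0 .6'>/dev/null; python3 m.py; python3 pad.py | grep now
python3 - <<'E'
from h import *
from rig import bot, viewer
c=viewer.capture("top");im=c["color"].astype(float);gr=(im[:,:,1]-im[:,:,0])
for r in(238,242,246,250,254):
    w=gr[r,232:260].clip(2)-2;print(r,((w*np.arange(232,260)).sum()/w.sum()).round(2),w.sum())
E
```

```text
time_s: 21.75
position: [0.4549, 0.2003, -0.0203]
tcp_rot: [[-1.0, 0.009, -0.001], [0.009, 1.0, -0.002], [0.001, -0.002, -1.0]]
force: [-11.1, 2.6, 2.2]
opening: 0.685
grasp_force: 30.0
24.05 [-10.51   2.77   0.82] [ 0.4549  0.2003 -0.0203] [-0.0011 -0.0023 -1.    ]
now 235 [125, 126, 130, 131, 140, 151, 149, 130, 118, 128, 138, 142, 143, 142, 138, 130, 125, 125, 127, 128]
now 249 [115, 115, 117, 121, 136, 151, 149, 133, 123, 130, 137, 140, 140, 139, 138, 135, 132, 128, 115, 97]
238 245.85 218.0
242 245.7 163.0
246 245.43 35.0
250 240.69 89.0
254 240.58 105.0
```

```bash
python3 -c "
from rig import bot, viewer
print(bot.hand_in())"
```

```text
the job is handed in; nothing more can be done
None
```

I set the stud, the lever sprang back, and I handed in at 24 s with the cuff still held on the counter, its tongue about central on the pad (within a few mm) and the pad about 14.6 mm in (about 9 N), held for about 4 s; the wrist read 10.5 N along the push, the excess probably friction on the counter.

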